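# Stack the sample sets for two cuppings

### The arm

A 7-joint arm with a two-finger parallel gripper is mounted at the origin on a cart in front of the work surface, level with it; the furniture and walls round the work are solid. World frame = base frame: x ahead of the robot, y to its left, z up, the work surface at z = 0. Lengths are in m, angles in rad, forces in N, time in s.
With the tool pointing down it reaches from about 0.425 to 0.925 m from the base axis. Payload 6.8 kg.
Tool frame: the origin (TCP) lies midway between the tips of the shut fingers; the grasp point (between the pads) lies 19 mm behind it; z points along the fingers, y is the line along which they close (so a half turn about z gives the same grasp; the last joint's range is limited). The gripper opens to 85 mm and grips with 20 to 120 N. Pads are 22 mm wide; open, the fingers measure 114 mm over their backs; the gripper's body (76 mm by 85 mm) begins 54 mm behind the grasp point. The pads swing forward as they close: fully open they stand 13 mm farther back than shut.
Start: joints at [-1.226, 0.477, 0.022, 1.555, -0.011, 1.109, -0.083], TCP at [0.295, 0.607, 0.202] pointing down, gripper open.
Joint ranges: [-2.96, 2.96], [-0.34, 2.1], [-1.41, 1.46], [0.24, 2.44], [-1.37, 4.51], [0.17, 1.92], [-2.96, 2.96]. Speed limits (rad/s): [2.39, 2.39, 3.14, 3.14, 3.14, 3.14, 3.14].

### API

Orientations are given as a rotation vector (axis times angle).
In Python, from bench import status, vision, r gives the robot as it stands. The module is installed in compiled form; this text tells all that it offers.
- The arm moves only by the shell command python3 -m handwheel 'ROWS' [OPENING] [FORCE]. ROWS is JSON, a list of rows, each an object with "dp": the shift along the tool's x, y, z in m, a list of three; "delta_rot": the turn, a rotation vector about the tool's x, y, z in rad, a list of three. In form: [{"dp": [x, y, z], "delta_rot": [rx, ry, rz]}, ...]. A call has 1 to 12 rows; each row is the pose to reach, as a shift and turn from the pose commanded when the call began, along the tool's axes at that moment; what a row does not reach only later rows make up. A row lasts 1/8 s, in which the tool goes at most 62.5 mm and 10.7 degrees, less where a joint would pass 70% of its speed; a pose out of reach is approached as far as the arm can. A call with a gripper value outside its range is refused whole. OPENING is the opening, from 0 (shut) to 1 (fully open), set as the call begins (- or left out, the last holds). The fingers move at their own pace and stop on an object; FORCE is the grip in N (left out, the last holds). Time passes only in rows, so rows that repeat a pose let the fingers close. It gives the time, the measured TCP pose, the force, the opening and the grip force at its end, in the units of the state.
- status.get_obs(): the state, without advancing time (a new reading comes with each control period).
- vision.grab_frame(name): name is "scene" or "top" or "wrist"; returns a dict with "img" (420x560x3 uint8, blue, green, red), "fovy" (degrees; the focal length in pixels is half the picture's height over the tangent of half this angle, whatever the lens; pixels are square), "cx", "cy" (the principal point, pixels), "world_from_camera" (4x4, takes a point from camera to world coordinates). Camera axes: x right, y up, looking along -z (the intrinsics and any distortion apply to the point x, -y, -z); pixel columns grow to the right and rows downward; lengths in m; the calibration is good to about 2 mm. A picture is of the moment at which its call begins. There is no depth.
- r.hand_in(): hands the job in; it is judged then, once.
The state is a dict: "clock": time; "joints": joint angles; "qvel": joint speeds; "tau": joint torques, N m; "tcp_pos": TCP position; "orientation": TCP orientation; "contact_force": force on the tool from outside, world axes, zero at the start; "moment": the same for the moment, N m; "grip_width": finger opening in m; "gripper_force": force on a finger pad.
Only numpy, scipy, OpenCV 4.12 (cv2) and the standard library are available. Lean on these libraries where they do the work, as an engineer would, in place of code of your own. Each camera call takes 0.05 s, during which the arm holds its last target. There are 200 camera calls.

### The job

Lay out the sample sets for two cuppings: in the middle of the round wooden tray stand the red tin, with the black-lidded tin centred on top of it; in the middle of the square blue tray stand the squat white tin, with the wind-up timer centred on top of it. Everything stands upright and is let go; leave the steel dosing cup, the roll of tape and the cupping bowl where they are. Use the things standing in the front and middle of the table; the like ones stored along its back edge, beyond reach, are not part of the job.

Things in the scene. Friction and masses are not known exactly. Their poses are not given: they have to be found in the camera images.
- red_tin: Closed round tin with a red body and a white lid, 68 mm across, 66 mm high (lid: the top 13 mm, 0.5 mm wider in radius), about 0.15 kg. The lid's top is flat. The one in the front or middle of the table, not the like one stored at the back edge. Loose; origin at the centre of the underside, z up along its axis.
- black_lid_tin: Closed round tin with a white body and a black lid, 64 mm across, 58 mm high (lid: the top 12 mm), about 0.13 kg. The one in the front or middle of the table, not the like one stored at the back edge. Loose; origin at the centre of the underside, z up along its axis.
- white_tin: Squat closed round tin, all white with a white lid, 62 mm across, 50 mm high (lid: the top 10 mm), about 0.17 kg. The lid's top is flat. The one in the front or middle of the table, not the like one stored at the back edge. Loose; origin at the centre of the underside, z up along its axis.
- timer: Wind-up kitchen timer: an off-white round base 63 mm across and 25 mm high, on it a red dial 48 mm across that reaches up to 38 mm; about 0.11 kg. The dial does not turn. The one in the front or middle of the table, not the like one stored at the back edge. Loose; origin at the centre of the underside, z up along its axis.
- round_tray: Low round wooden tray with a cork floor, 120 mm across, rim 5 mm thick and 12 mm high; its floor is 6 mm above the table. Fixed. Origin at the centre of the underside, z up.
- square_tray: Low square tray, blue all over, 120 x 120 mm, rim 5 mm thick and 12 mm high; its floor is 6 mm above the table. Fixed. Origin at the centre of the underside, z up, x and y along its sides.
- steel_cup: Open steel dosing cup, 62 mm across, 63 mm high; a bystander. The one in the front or middle of the table, not the like one stored at the back edge. Loose; origin at the centre of the underside, z up along its axis.
- masking_tape: Roll of tan masking tape lying flat, 96 mm across, 25 mm high; a bystander. The one in the front or middle of the table, not the like one stored at the back edge. Loose; origin at the centre of the underside, z up along its axis.
- white_bowl: White cupping bowl, 91 mm across the rim, 59 mm high; a bystander. The one in the front or middle of the table, not the like one stored at the back edge. Loose; origin at the centre of the underside, z up along its axis.
Not all that is in view belongs to the job. Leave any turquoise look-alike of the white_tin alone. What is shaped like the red_tin but green or yellow is not meant.

How it is judged:
At the end, for the whole second after the job is handed in: Red tin on the round tray's floor and white tin on the square tray's floor, each within 15 mm of the tray's centre; black-lidded tin on the red tin and timer on the white tin, each within 12 mm of its axis. Heights right to 4 mm, all upright within 0.1 rad, at rest and released (horizontal distance between red_tin and round_tray below 0.015 m and z of red_tin in the frame of round_tray between 0.002 and 0.01 m and angle between each of red_tin, black_lid_tin, white_tin, timer's own z axis and vertical below 0.1 rad and linear speed of each of red_tin, black_lid_tin, white_tin, timer below 0.02 m/s and angular speed of each of red_tin, black_lid_tin, white_tin, timer below 0.2 rad/s and horizontal distance between black_lid_tin and red_tin below 0.012 m and z of black_lid_tin in the frame of red_tin between 0.062 and 0.07 m and horizontal distance between white_tin and square_tray below 0.015 m and z of white_tin in the frame of square_tray between 0.002 and 0.01 m and horizontal distance between timer and white_tin below 0.012 m and z of timer in the frame of white_tin between 0.046 and 0.054 m); the robot touches nothing.
It fails at once if the steel dosing cup is shifted by more than 30 mm or tipped (distance of steel_cup from where it was at the start of the episode above 0.03 m or angle between steel_cup's own z axis and vertical above 0.4 rad).
It fails at once if the roll of tape is shifted by more than 30 mm or tipped (distance of masking_tape from where it was at the start of the episode above 0.03 m or angle between masking_tape's own z axis and vertical above 0.4 rad).
It fails at once if the cupping bowl is shifted by more than 30 mm or tipped (distance of white_bowl from where it was at the start of the episode above 0.03 m or angle between white_bowl's own z axis and vertical above 0.4 rad).
It also fails if it takes over 106 s, if anything falls off the work surface, if the arm or the gripper's body presses on something with over 40 N, if the wrist force passes 120 N, or if a joint passes its speed limit or range.

## Working session

There is one attempt and no reset: what is moved stays moved. The work goes in short steps, Python scripts to look and compute and a shell command to move; the robot and the scene stay as the last step left them, time stands still between calls to the robot, and variables do not carry over. Pictures are saved under pics/ and viewed, at most 14 in all, crops included, and the job is handed in when it is done.

```bash
mkdir -p pics
cat > h.py <<'E'
import numpy as np,cv2
from bench import status,vision,r
from scipy.spatial.transform import Rotation as R
def ray(f,u,v):
    h=f["img"].shape[0]; F=h/2/np.tan(np.radians(f["fovy"])/2)
    d=np.array([(u-f["cx"])/F,-(v-f["cy"])/F,-1.]); T=np.array(f["world_from_camera"])
    return T[:3,3],T[:3,:3]@d
def onz(f,u,v,z):
    o,d=ray(f,u,v); return o+d*(z-o[2])/d[2]
E
python3 - <<'E'
from h import *
for n in("scene","top"):
    f=vision.grab_frame(n); cv2.imwrite(f"pics/{n}0.png",f["img"]); 
    print(n,{k:(v if k!="img" else 0) for k,v in f.items()})
print(status.get_obs())
E
```

```text
scene {'img': 0, 'fovy': 44.575669566610394, 'cx': 283.02420992136047, 'cy': 211.66709636198829, 'world_from_camera': array([[ 5.41493216e-01,  4.76491727e-01, -6.92633187e-01,
        -5.15099981e-01],
       [-8.40705089e-01,  3.07124665e-01, -4.45970171e-01,
        -7.07097634e-01],
       [ 2.23638297e-04,  8.23790067e-01,  5.66894942e-01,
         9.33028411e-01],
       [ 0.00000000e+00,  0.00000000e+00,  0.00000000e+00,
         1.00000000e+00]])}
top {'img': 0, 'fovy': 43.216713141862016, 'cx': 274.8999166523047, 'cy': 207.89919316364532, 'world_from_camera': array([[ 0.02895695,  0.98793293, -0.15215134,  0.32643315],
       [-0.99944689,  0.0311059 ,  0.01176206,  0.00845048],
       [ 0.01635294,  0.15172659,  0.98828722,  1.49906229],
       [ 0.        ,  0.        ,  0.        ,  1.        ]])}
{'clock': 0.1, 'joints': array([-1.22611174,  0.47771237,  0.02236477,  1.55634061, -0.0114834 ,
        1.10928334, -0.08308717]), 'qvel': array([-0.00042734, -0.00218945,  0.00222207, -0.00166763, -0.00040534,
        0.00016124,  0.00083456]), 'tau': array([ 4.10137392e-03, -5.97764933e+01,  1.61334537e+00, -2.81954956e+01,
        1.27849545e-02,  5.00236216e-03, -2.74689796e-06]), 'tcp_pos': array([0.29507345, 0.60645522, 0.20083186]), 'orientation': array([-7.05090391e-01, -3.06121626e+00,  2.51265463e-03]), 'contact_force': array([0.81089823, 0.20126046, 0.02014728]), 'moment': array([-0.02464555,  0.00492534,  0.03972423]), 'gripper_force': 0.0, 'grip_width': 0.08497825026488044}
```

View pics/top0.png

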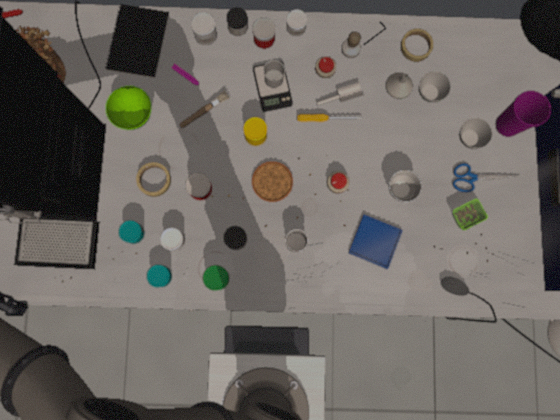

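View pics/scene0.png

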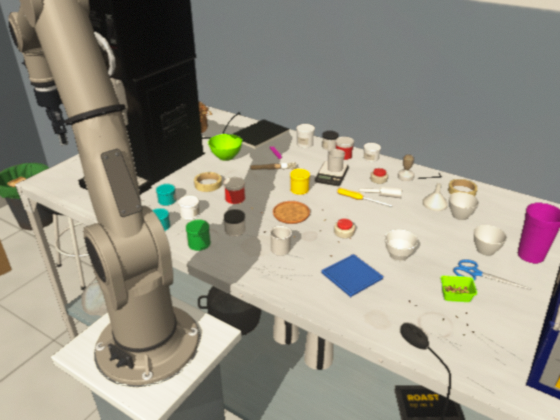

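The top view shows these candidates. **Red tin:** (199,186); look-alikes are green (215,278), yellow (255,131), and the one stored at the back (263,33). **Black-lidded tin:** (235,237); back (237,18). **White tin:** (172,239); turquoise (131,231) and (159,275), back (203,25) and (297,20). **Timer:** (339,181); back (326,66). **Trays:** round (272,181), square (376,240). **Bystanders:** cup (296,240), tape (153,179), bowl (404,185). I'll take the front and middle ones and check them in a crop.

Run:
```python
from h import *
f=vision.grab_frame("top"); im=f["img"]
c=cv2.resize(im[140:300,110:430],None,fx=2.5,fy=2.5,interpolation=cv2.INTER_CUBIC); cv2.imwrite("pics/crop.png",c)
hsv=cv2.cvtColor(im,cv2.COLOR_BGR2HSV); 
def blob(name,box,m,zs):
    u0,v0,u1,v1=box; k=np.zeros(m.shape,np.uint8); k[v0:v1,u0:u1]=m[v0:v1,u0:u1].astype(np.uint8)
    cs,_=cv2.findContours(k,cv2.RETR_EXTERNAL,cv2.CHAIN_APPROX_NONE); q=max(cs,key=cv2.contourArea)
    q=cv2.convexHull(q); (x,y),(w,h),a=cv2.minAreaRect(q); M=cv2.moments(q);cx,cy=M["m10"]/M["m00"],M["m01"]/M["m00"]
    p=onz(f,cx,cy,zs); px=np.linalg.norm(onz(f,cx+1,cy,zs)-p)
    print(name,np.round([cx,cy],1),"size mm",np.round([w*px*1e3,h*px*1e3]),round(a),"pos",np.round(p,4)," hypot",round(np.hypot(*p[:2]),3))
H,S,V=cv2.split(hsv)
red=((H<8)|(H>172))&(S>110)
blob("black",(215,218,256,258),V<75,.058)
blob("white",(155,222,190,256),(V>120)&(S<60),.05)
blob("redlid",(183,170,214,193),(V>110)&(S<60),.066)
blob("redall",(183,168,216,204),((V>110)&(S<60))|red,.066)
blob("timerdial",(325,165,355,196),red,.038)
blob("round",(248,158,298,206),(S>70)&(H>3)&(H<25),.012)
blob("square",(340,205,410,275),(H>95)&(H<130)&(S>100),.012)
blob("cup",(282,225,310,255),(V>100),.063)
print([ (n,V[v,u],S[v,u]) for n,u,v in (("white",172,239),("redlid",199,184),("table",320,230),("shadow",235,260),("black",235,236))])
```

```text
black [234.8 237.5] size mm [63. 63.] 90 pos [0.4635 0.098  0.058 ]  hypot 0.474
white [172.9 237.5] size mm [90. 93.] 90 pos [0.459  0.2676 0.05  ]  hypot 0.531
redlid [188.4 181. ] size mm [60. 33.] 90 pos [0.6142 0.2312 0.066 ]  hypot 0.656
redall [194.5 188.3] size mm [96. 77.] 90 pos [0.5945 0.2135 0.066 ]  hypot 0.632
timerdial [338.5 180.5] size mm [42. 42.] 90 pos [ 0.635  -0.1857  0.038 ]  hypot 0.662
round [271.9 181.1] size mm [114. 114.] 90 pos [0.6327 0.0016 0.012 ]  hypot 0.633
square [372.8 235.6] size mm [113. 115.] 22 pos [ 0.485  -0.2878  0.012 ]  hypot 0.564
cup [295.5 239.5] size mm [79. 73.] 90 pos [ 0.4624 -0.0671  0.063 ]  hypot 0.467
[('white', np.uint8(171), np.uint8(12)), ('redlid', np.uint8(105), np.uint8(32)), ('table', np.uint8(143), np.uint8(25)), ('shadow', np.uint8(97), np.uint8(21)), ('black', np.uint8(33), np.uint8(54))]
```

View pics/crop.png

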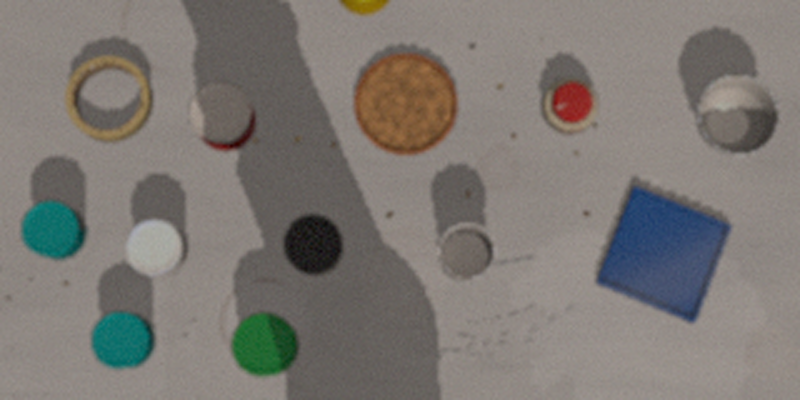

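The crop confirms the picks: red tin lid at about (199,186), white tin (172,238), black lid (235,237), timer (339,181). The turquoise and green look-alikes are clearly different. The white and red-lid masks caught table pixels, so I'll re-measure those and cross-check against the scene view.

Run:
```python
from h import *
f=vision.grab_frame("top"); g=vision.grab_frame("scene")
def circ(f,box,mask,z):
    u0,v0,u1,v1=box; k=np.zeros(mask.shape,np.uint8); k[v0:v1,u0:u1]=mask[v0:v1,u0:u1]
    q=max(cv2.findContours(k,cv2.RETR_EXTERNAL,cv2.CHAIN_APPROX_NONE)[0],key=cv2.contourArea)
    (cx,cy),(a,b),_=cv2.fitEllipse(cv2.convexHull(q)); return cx,cy,a,b
def ch(f): return cv2.split(cv2.cvtColor(cv2.GaussianBlur(f["img"],(3,3),0),cv2.COLOR_BGR2HSV))
def tri(a,b):
    (o,d),(p,e)=a,b; A=np.c_[d,-e]; s=np.linalg.lstsq(A,p-o,rcond=None)[0]
    x,y=o+s[0]*d,p+s[1]*e; return np.round((x+y)/2,4),round(np.linalg.norm(x-y)*1e3,1)
H,S,V=ch(f); h,s,v=ch(g)
w=circ(f,(155,222,190,256),(V>157),.05); print("white",np.round(w,1),onz(f,*w[:2],.05))
w=circ(f,(340,205,410,275),(H>95)&(H<130)&(S>90),.012); print("sq",np.round(w,1),onz(f,*w[:2],.012))
print("redlid hand",onz(f,198.8,185.6,.066), "bowl",onz(f,404,185,.059),"tape",onz(f,153,179,.025),"cup",onz(f,296,240,.063))
red=((H<8)|(H>172))&(S>110); r2=((h<8)|(h>172))&(s>110)
a=circ(f,(325,165,355,196),red,0); b=circ(g,(330,212,360,245),r2,0); print("dial",tri(ray(f,*a[:2]),ray(g,*b[:2])),np.round(b,1))
bl=(h>95)&(h<130)&(s>90); a=w; b=circ(g,(315,250,390,300),bl,0); print("sq tri",tri(ray(f,*a[:2]),ray(g,*b[:2])))
a=circ(f,(248,158,298,206),(S>70)&(H>3)&(H<25),0); b=circ(g,(268,198,315,228),(s>90)&(h>3)&(h<25),0); print("round tri",tri(ray(f,*a[:2]),ray(g,*b[:2])),np.round(b,1))
a=circ(f,(215,218,256,258),V<75,0); b=(234.5,216.5);print("black tri",tri(ray(f,*a[:2]),ray(g,*b)))
print("base px->",onz(f,263,395,0.))
Rm=R.from_rotvec(status.get_obs()["orientation"]).as_matrix();print(Rm.round(3))
# where tool z
```

```text
white [170.8 238.4  19.7  20.6] [0.45626345 0.27315778 0.05      ]
sq [375.3 241.8  48.8  59.4] [ 0.46758765 -0.2949188   0.012     ]
redlid hand [0.6024125  0.20210387 0.066     ] bowl [ 0.62375806 -0.36533788  0.059     ] tape [0.62512527 0.33768881 0.025     ] cup [ 0.46111371 -0.06851118  0.063     ]
dial (array([ 0.6367, -0.1862,  0.0291]), np.float64(1.5)) [344.4 223.6  11.1  15. ]
sq tri (array([ 0.4677, -0.2956,  0.0038]), np.float64(2.2))
round tri (array([0.6341, 0.002 , 0.0035]), np.float64(1.4)) [290.9 211.8  23.2  37. ]
black tri (array([0.4649, 0.098 , 0.0483]), np.float64(1.2))
base px-> [0.04286692 0.00800951 0.        ]
[[-0.899  0.437 -0.   ]
 [ 0.437  0.899 -0.001]
 [-0.    -0.001 -1.   ]]
```

```bash
python3 -m handwheel '[{"dp":[-0.03,-0.05,0],"delta_rot":[0,0,0]},{"dp":[-0.06,-0.1,0],"delta_rot":[0,0,0]},{"dp":[-0.09,-0.145,0],"delta_rot":[0,0,-0.1]},{"dp":[-0.121,-0.192,0],"delta_rot":[0,0,-0.2]},{"dp":[-0.175,-0.2,0],"delta_rot":[0,0,-0.3]},{"dp":[-0.23,-0.205,0],"delta_rot":[0,0,-0.4]},{"dp":[-0.285,-0.21,0],"delta_rot":[0,0,-0.453]},{"dp":[-0.34,-0.215,0],"delta_rot":[0,0,-0.453]},{"dp":[-0.395,-0.222,0],"delta_rot":[0,0,-0.453]},{"dp":[-0.453,-0.23,0],"delta_rot":[0,0,-0.453]},{"dp":[-0.453,-0.23,0],"delta_rot":[0,0,-0.453]},{"dp":[-0.453,-0.23,0],"delta_rot":[0,0,-0.453]}]' 1 40
cat >> h.py <<'E'
def show(n,name):
    f=vision.grab_frame(n); cv2.imwrite(f"pics/{name}.png",f["img"]); return f
def st():
    o=status.get_obs(); M=R.from_rotvec(o["orientation"]).as_matrix(); print("t",o["clock"],"tcp",o["tcp_pos"].round(4),"w",round(o["grip_width"],4),"gf",round(o["gripper_force"],1),"F",o["contact_force"].round(1)); return o,M
E
python3 - <<'E'
from h import *
o,M=st(); print(M.round(3)); print(o["joints"].round(2))
f=show("wrist","w1"); print(f["fovy"],f["cx"],f["cy"],f["world_from_camera"].round(3))
E
```

```text
clock: 1.75
tcp_pos: [0.6015, 0.2023, 0.2013]
orientation: [0.0, -3.141, -0.0]
contact_force: [-0.4, -0.1, 0.1]
grip_width: 0.0852
gripper_force: 0.0
t 1.75 tcp [0.6015 0.2023 0.2013] w 0.0852 gf 0.0 F [-0.4 -0.1  0.1]
[[-1.    -0.    -0.001]
 [-0.     1.     0.   ]
 [ 0.001  0.    -1.   ]]
[-0.55  0.41  0.17  1.67 -0.08  1.07  1.22]
67.33218168011659 274.5050971829533 206.28374979957206 [[ 0.    -0.947 -0.321  0.519]
 [ 1.     0.    -0.001  0.202]
 [ 0.001 -0.321  0.947  0.374]
 [ 0.     0.     0.     1.   ]]
```

View pics/w1.png

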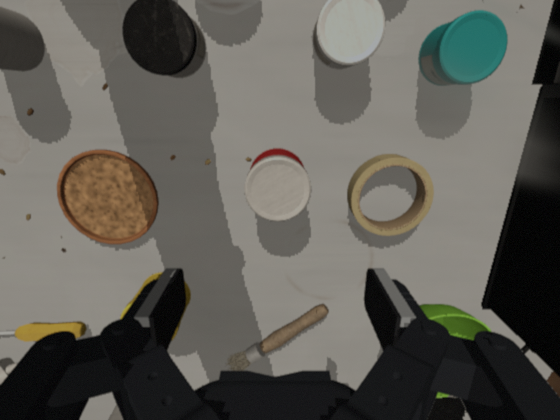

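The wrist view shows the red tin's white lid at about (278,188), the round tray at (108,196), the white tin's lid at (350,29) and the black-lidded tin at (160,36). I'll cast those rays.

```bash
cat >> h.py <<'E'
def circ(f,box,mask):
    u0,v0,u1,v1=box; k=np.zeros(mask.shape,np.uint8); k[v0:v1,u0:u1]=mask[v0:v1,u0:u1]
    q=max(cv2.findContours(k,cv2.RETR_EXTERNAL,cv2.CHAIN_APPROX_NONE)[0],key=cv2.contourArea)
    return cv2.fitEllipse(cv2.convexHull(q))
def ch(f): return cv2.split(cv2.cvtColor(cv2.GaussianBlur(f["img"],(3,3),0),cv2.COLOR_BGR2HSV))
def rep(n,f,e,z):
    (u,v),(a,b),_=e; p=onz(f,u,v,z); d=1e3*np.linalg.norm(onz(f,u+1,v,z)-p)
    print(n,np.round([u,v],1),"diam mm",np.round([a*d,b*d],1),"pos",p.round(4))
E
python3 - <<'E'
from h import *
f=vision.grab_frame("wrist"); H,S,V=ch(f)
print(V[188,278],S[188,278],V[188,325],V[230,278],V[29,350],V[29,400])
rep("red",f,circ(f,(235,150,320,230),(V>125)&(S<60)),.066)
rep("white",f,circ(f,(310,0,395,72),(V>165)&(S<60)),.05)
rep("round",f,circ(f,(45,140,170,250),(S>75)&(H<25)),.012)
print("hand red",onz(f,278,188,.066),"white",onz(f,350,29,.05),"black",onz(f,168,35,.058))
E
```

```text
153 28 142 99 166 141Traceback (most recent call last):
  File "<stdin>", line 4, in <module>
  File "h.py", line 17, in circ
    return cv2.fitEllipse(cv2.convexHull(q))
           ~~~~~~~~~~~~~~^^^^^^^^^^^^^^^^^^^
cv2.error: OpenCV(4.12.0) /io/opencv/modules/imgproc/src/shapedescr.cpp:361: error: (-201:Incorrect size of input array) There should be at least 5 points to fit the ellipse in function 'fitEllipseNoDirect'
```

Run:
```python
from h import *
f=vision.grab_frame("wrist"); H,S,V=ch(f)
G=cv2.GaussianBlur(f["img"],(5,5),0); V=G.max(2)
for n,b,m,z in (("red",(235,155,320,230),V>148,.066),("white",(310,0,395,72),V>157,.05),("round",(45,140,170,250),(S>75)&(H<25),.012)):
    try: rep(n,f,circ(f,b,m),z)
    except Exception as e: print(n,"fail")
print("hand red",onz(f,278,188,.066),"white",onz(f,350,29,.05),"black",onz(f,168,35,.058))
```

```text
red [277.4 192.6] diam mm [53.6 62.6] pos [0.6085 0.2063 0.066 ]
white [349.3  25.6] diam mm [57.7 67. ] pos [0.4548 0.2711 0.05  ]
round [106.  196.3] diam mm [107.4 126.7] pos [0.6293 0.001  0.012 ]
hand red [0.60364201 0.20686226 0.066     ] white [0.45752963 0.2719728  0.05      ] black [0.46419592 0.10768634 0.058     ]
```

```bash
python3 -m handwheel '[{"dp":[-0.002,0.0025,0.05],"delta_rot":[0,0,0]},{"dp":[-0.002,0.0025,0.1],"delta_rot":[0,0,0]},{"dp":[-0.002,0.0025,0.14],"delta_rot":[0,0,0]},{"dp":[-0.002,0.0025,0.17],"delta_rot":[0,0,0]},{"dp":[-0.002,0.0025,0.188],"delta_rot":[0,0,0]},{"dp":[-0.002,0.0025,0.188],"delta_rot":[0,0,0]},{"dp":[-0.002,0.0025,0.188],"delta_rot":[0,0,0]}]' 1 40
python3 -m handwheel '[{"dp":[0,0,0],"delta_rot":[0,0,0]},{"dp":[0,0,0],"delta_rot":[0,0,0]},{"dp":[0,0,0],"delta_rot":[0,0,0]},{"dp":[0,0,0],"delta_rot":[0,0,0]},{"dp":[0,0,0],"delta_rot":[0,0,0]},{"dp":[0,0,0],"delta_rot":[0,0,0]}]' 0 40
python3 -m handwheel '[{"dp":[0,0,-0.03],"delta_rot":[0,0,0]},{"dp":[0,0,-0.07],"delta_rot":[0,0,0]},{"dp":[0,0,-0.1],"delta_rot":[0,0,0]},{"dp":[0,0,-0.1],"delta_rot":[0,0,0]}]'
python3 - <<'E'
from h import *
show("wrist","w2")
E
```

```text
clock: 2.78
tcp_pos: [0.6049, 0.2051, 0.0151]
orientation: [-0.001, 3.14, 0.001]
contact_force: [0.0, 0.4, 0.4]
grip_width: 0.0855
gripper_force: 0.0
clock: 3.52
tcp_pos: [0.605, 0.205, 0.0156]
orientation: [-0.0, 3.139, 0.002]
contact_force: [-0.7, 0.5, 6.0]
grip_width: 0.0668
gripper_force: 44.0
clock: 4.03
tcp_pos: [0.6061, 0.2052, 0.117]
orientation: [0.0, 3.136, 0.004]
contact_force: [0.3, 0.0, -1.7]
grip_width: 0.067
gripper_force: 45.6
```

View pics/w2.png

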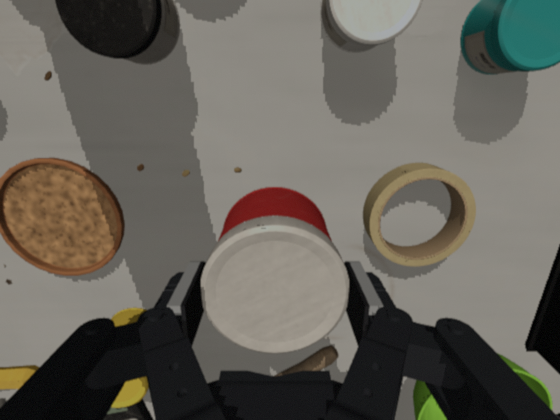

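Run:
```python
from h import *
o,M=st(); f=vision.grab_frame("wrist"); H,S,V=ch(f)
V=cv2.GaussianBlur(f["img"],(5,5),0).max(2)
p=onz(f,276,286,.1677); print("lid",p, p-o["tcp_pos"])
for v in (220,352): print(onz(f,276,v,.1677))
for u in (202,350): print(onz(f,u,286,.1677))
rep("round",f,circ(f,(0,140,135,290),(S>75)&(H<25)),.012)
rep("white",f,circ(f,(310,0,430,72),V>157),.05)
g=vision.grab_frame("top");H,S,V=ch(g); rep("round top",g,circ(g,(248,158,298,206),(S>70)&(H>3)&(H<25)),.012)
```

```text
t 4.075 tcp [0.6048 0.2048 0.115 ] w 0.0668 gf 45.6 F [-1.1 -0.  -1.7]
lid [0.60019654 0.20488804 0.1677    ] [-0.00457228  0.00013664  0.05267011]
[0.56895015 0.20484561 0.1677    ]
[0.63678053 0.20493772 0.1677    ]
[0.60014902 0.17226404 0.1677    ]
[0.60024411 0.23754671 0.1677    ]
round [ 57.7 218.3] diam mm [103.7 128.8] pos [0.6282 0.0016 0.012 ]
white [377.3  -8.9] diam mm [56.9 65.5] pos [0.4564 0.271  0.05  ]
round top [271.9 181.1] diam mm [117.7 118.2] pos [0.6327 0.0014 0.012 ]
```

```bash
python3 -m handwheel '[{"dp":[-0.007,-0.05,0],"delta_rot":[0,0,0]},{"dp":[-0.014,-0.1,0],"delta_rot":[0,0,0]},{"dp":[-0.021,-0.15,0],"delta_rot":[0,0,0]},{"dp":[-0.028,-0.19,0],"delta_rot":[0,0,0]},{"dp":[-0.028,-0.203,0],"delta_rot":[0,0,0]},{"dp":[-0.028,-0.203,0.03],"delta_rot":[0,0,0]},{"dp":[-0.028,-0.203,0.05],"delta_rot":[0,0,0]},{"dp":[-0.028,-0.203,0.065],"delta_rot":[0,0,0]},{"dp":[-0.028,-0.203,0.065],"delta_rot":[0,0,0]}]'
python3 - <<'E'
from h import *
st(); show("wrist","w3"); f=show("top","t3")
c=cv2.resize(f["img"][130:230,210:330],None,fx=5,fy=5); cv2.imwrite("pics/t3c.png",c)
E
```

```text
clock: 5.3
tcp_pos: [0.6309, 0.0022, 0.0472]
orientation: [0.002, -3.139, 0.0]
contact_force: [0.3, 0.6, -0.5]
grip_width: 0.0667
gripper_force: 45.7
t 5.3 tcp [0.6309 0.0022 0.0472] w 0.0667 gf 45.7 F [ 0.3  0.6 -0.5]
```

View pics/w3.png

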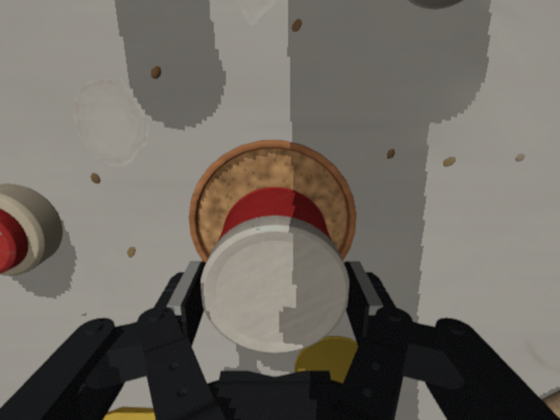

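The tin is held squarely over the tray. The tray's rim runs from u=190 to 356 with its near edge at v=140; the tin's red underside starts at v=187 and runs from u=222 to 328.

Run:
```python
from h import *
f=vision.grab_frame("wrist");H,S,V=ch(f)
e=onz(f,273,140,.012); print("tray from near edge",e[0]+.060,"y",(onz(f,190,214,.012)[1]+onz(f,356,214,.012)[1])/2,"diam",onz(f,356,214,.012)[1]-onz(f,190,214,.012)[1])
zl=.032+.066
print("lid x",[onz(f,276,v,zl)[0] for v in (219,352)],"y",[onz(f,u,286,zl)[1] for u in (202,350)])
print("red bottom near edge x+.034",onz(f,275,187,.032)[0]+.034)
```

```text
tray from near edge 0.6354784234467168 y 0.00036654273774302734 diam 0.11779397068019301
lid x [np.float64(0.5977894867150224), np.float64(0.668068099065582)] y [np.float64(-0.03160200202419109), np.float64(0.03569383455440385)]
red bottom near edge x+.034 0.6359338611792235
```

```bash
python3 -m handwheel '[{"dp":[-0.001,-0.0015,0.015],"delta_rot":[0,0,0]},{"dp":[-0.001,-0.0015,0.023],"delta_rot":[0,0,0]},{"dp":[-0.001,-0.0015,0.028],"delta_rot":[0,0,0]},{"dp":[-0.001,-0.0015,0.028],"delta_rot":[0,0,0]},{"dp":[-0.001,-0.0015,0.028],"delta_rot":[0,0,0]}]'
python3 -m handwheel '[{"dp":[0,0,0],"delta_rot":[0,0,0]},{"dp":[0,0,0],"delta_rot":[0,0,0]},{"dp":[0,0,0],"delta_rot":[0,0,0]},{"dp":[0,0,0],"delta_rot":[0,0,0]},{"dp":[0,0,-0.03],"delta_rot":[0,0,0]},{"dp":[0,0,-0.09],"delta_rot":[0,0,0]},{"dp":[0,0,-0.15],"delta_rot":[0,0,0]},{"dp":[0.05,0.03,-0.18],"delta_rot":[0,0,0]},{"dp":[0.1,0.06,-0.18],"delta_rot":[0,0,0]},{"dp":[0.14,0.1,-0.18],"delta_rot":[0,0,0]},{"dp":[0.14,0.1,-0.18],"delta_rot":[0,0,0]},{"dp":[0.14,0.1,-0.18],"delta_rot":[0,0,0]}]' 1
python3 - <<'E'
from h import *
st(); show("wrist","w4")
E
```

```text
clock: 6.08
tcp_pos: [0.6324, -0.0001, 0.0217]
orientation: [-0.0, -3.14, -0.0]
contact_force: [-5.2, -1.3, 11.1]
grip_width: 0.0667
gripper_force: 47.0
clock: 7.58
tcp_pos: [0.4936, 0.0996, 0.201]
orientation: [-0.0, 3.141, -0.0]
contact_force: [-1.0, -0.4, 0.5]
grip_width: 0.0854
gripper_force: 0.0
t 7.575 tcp [0.4936 0.0996 0.201 ] w 0.0854 gf 0.0 F [-1.  -0.4  0.5]
```

View pics/w4.png

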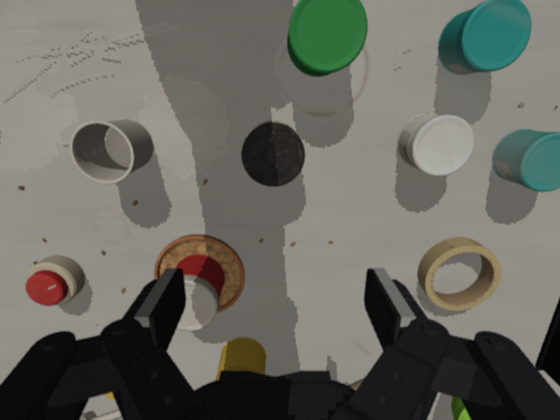

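The red tin stands in the round tray. The black lid is at about (273,153), the white tin's lid at (440,143) and the steel cup at (112,152).

Run:
```python
from h import *
f=vision.grab_frame("wrist");H,S,V=ch(f)
rep("black",f,circ(f,(230,110,315,195),V<62),.058)
for v in(150,): print([onz(f,u,v,.058)[1] for u in (242,305)])
print([onz(f,273,v,.058)[0] for v in (122,185)])
V=cv2.GaussianBlur(f["img"],(5,5),0).max(2)
rep("white",f,circ(f,(400,105,480,180),V>157),.05)
rep("white hand",f,((442,144.5),(60,60),0),.05)
rep("cup",f,((103,152),(60,60),0),.063)
```

```text
black [273.  153.9] diam mm [62.4 63.9] pos [0.4636 0.0972 0.058 ]
[np.float64(0.06631872537304515), np.float64(0.12916644664593016)]
[np.float64(0.4327046894159699), np.float64(0.4958141656719526)]
white [444.  144.2] diam mm [54.8 64. ] pos [0.4553 0.2711 0.05  ]
white hand [442.  144.5] diam mm [61.1 61.1] pos [0.4557 0.2692 0.05  ]
cup [103 152] diam mm [59. 59.] pos [ 0.4607 -0.07    0.063 ]
```

```bash
python3 -m handwheel '[{"dp":[0.029,-0.002,0.03],"delta_rot":[0,0,0]},{"dp":[0.029,-0.002,0.09],"delta_rot":[0,0,0]},{"dp":[0.029,-0.002,0.14],"delta_rot":[0,0,0]},{"dp":[0.029,-0.002,0.17],"delta_rot":[0,0,0]},{"dp":[0.029,-0.002,0.188],"delta_rot":[0,0,0]},{"dp":[0.029,-0.002,0.188],"delta_rot":[0,0,0]},{"dp":[0.029,-0.002,0.188],"delta_rot":[0,0,0]}]' 1 40
python3 -m handwheel '[{"dp":[0,0,0],"delta_rot":[0,0,0]},{"dp":[0,0,0],"delta_rot":[0,0,0]},{"dp":[0,0,0],"delta_rot":[0,0,0]},{"dp":[0,0,0],"delta_rot":[0,0,0]},{"dp":[0,0,0],"delta_rot":[0,0,0]},{"dp":[0,0,0],"delta_rot":[0,0,0]}]' 0 40
python3 -m handwheel '[{"dp":[0,0,-0.03],"delta_rot":[0,0,0]},{"dp":[0,0,-0.09],"delta_rot":[0,0,0]},{"dp":[0,0,-0.14],"delta_rot":[0,0,0]},{"dp":[0,0,-0.14],"delta_rot":[0,0,0]},{"dp":[0,0,-0.14],"delta_rot":[0,0,0]}]'
python3 - <<'E'
from h import *
o,M=st(); f=show("wrist","w5"); H,S,V=ch(f)
z=o["tcp_pos"][2]-.0145+.058
rep("blacklid held",f,circ(f,(200,215,352,350),V<62),z)
E
```

```text
clock: 8.55
tcp_pos: [0.465, 0.0975, 0.0131]
orientation: [0.002, 3.141, -0.0]
contact_force: [0.1, -0.7, -0.1]
grip_width: 0.0853
gripper_force: 0.0
clock: 9.3
tcp_pos: [0.4649, 0.098, 0.014]
orientation: [0.0, 3.14, 0.001]
contact_force: [-2.1, -0.9, 7.1]
grip_width: 0.0627
gripper_force: 41.7
clock: 9.93
tcp_pos: [0.4635, 0.0979, 0.1525]
orientation: [0.0, -3.141, -0.0]
contact_force: [-0.7, -0.6, -2.3]
grip_width: 0.0621
gripper_force: 45.2
t 9.925 tcp [0.4635 0.0979 0.1525] w 0.0621 gf 45.2 F [-0.7 -0.6 -2.3]
blacklid held [274.7 307.1] diam mm [78.  91.3] pos [0.4769 0.0975 0.196 ]
```

View pics/w5.png

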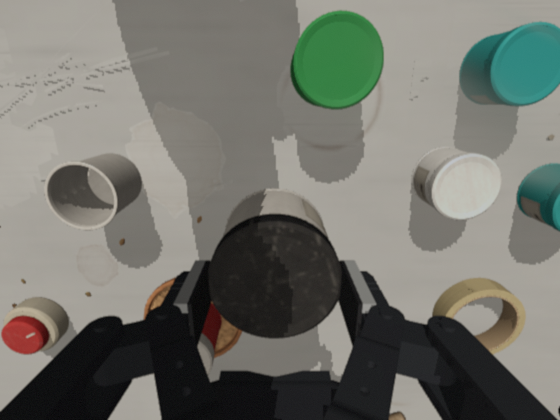

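```bash
python3 -m handwheel '[{"dp":[-0.045,-0.025,0],"delta_rot":[0,0,0]},{"dp":[-0.09,-0.05,0],"delta_rot":[0,0,0]},{"dp":[-0.135,-0.075,0],"delta_rot":[0,0,0]},{"dp":[-0.165,-0.095,0],"delta_rot":[0,0,0]},{"dp":[-0.168,-0.098,0],"delta_rot":[0,0,0]},{"dp":[-0.168,-0.098,0.03],"delta_rot":[0,0,0]},{"dp":[-0.168,-0.098,0.04],"delta_rot":[0,0,0]},{"dp":[-0.168,-0.098,0.04],"delta_rot":[0,0,0]}]'
python3 - <<'E'
from h import *
st(); show("wrist","w6");
E
```

```text
clock: 10.98
tcp_pos: [0.6305, 0.0005, 0.1114]
orientation: [0.001, -3.138, 0.0]
contact_force: [0.4, -1.0, 0.2]
grip_width: 0.0624
gripper_force: 45.1
t 10.975 tcp [6.305e-01 5.000e-04 1.114e-01] w 0.0624 gf 45.1 F [ 0.4 -1.   0.2]
```

View pics/w6.png

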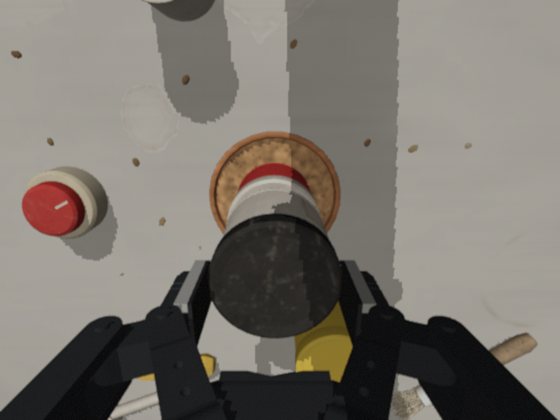

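The black-lidded tin hangs over the red tin and lines up with it in u, at about 275. I'll zoom in on the stack edges.

Run:
```python
from h import *
f=vision.grab_frame("wrist")
cv2.imwrite("pics/c6.png",cv2.resize(f["img"][125:245,200:350],None,fx=5,fy=5,interpolation=cv2.INTER_CUBIC))
```

```text
(no output)
```

View pics/c6.png

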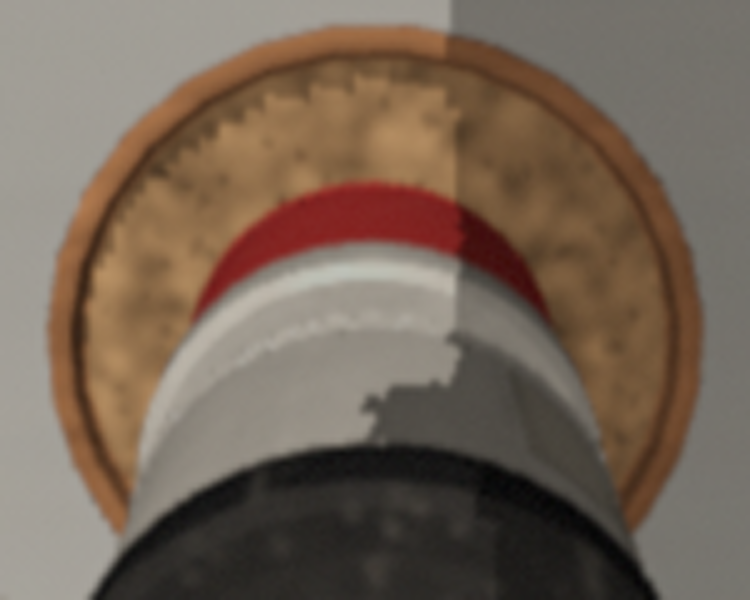

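Run:
```python
from h import *
o,M=st();f=vision.grab_frame("wrist"); zb=o["tcp_pos"][2]-.0145
print("tray",onz(f,275,130,.012)[0]+.06,"y",[onz(f,200+u/5,193,.012)[1] for u in(48,702)])
print("red from bottom",onz(f,275,161.6,.006)[0]+.034)
print("red lid lower edge",onz(f,275,125+243/5,.006+.053)[0]+.0345)
for c in (268,285): print("red lid top rim?",onz(f,275,125+c/5,.072)[0]+.0345)
print("black lid lower",onz(f,275,125+448/5,zb+.046)[0]+.032)
print("black far",onz(f,275,337,zb+.058)[0]-.032, "y",[onz(f,u,275,zb+.058)[1] for u in(209,342)])
v=178; print("red y",[onz(f,200+u/5,125+270/5,.06)[1] for u in(193,552)])
```

```text
t 11.075 tcp [6.322e-01 4.000e-04 1.132e-01] w 0.0623 gf 45.1 F [-0.   0.7 -0.8]
tray 0.6346496680124383 y [np.float64(-0.058787726742183286), np.float64(0.05968408563693272)]
red from bottom 0.6368201497456397
red lid lower edge 0.6361394917081175
red lid top rim? 0.6367153530457829
red lid top rim? 0.639154467317964
black lid lower 0.6340145484606202
black far 0.6315073360871818 y [np.float64(-0.030829372370840866), np.float64(0.03151065681596686)]
red y [np.float64(-0.026489212815853255), np.float64(0.026368920242654803)]
```

```bash
python3 -m handwheel '[{"dp":[-0.003,0,0.008],"delta_rot":[0,0,0]},{"dp":[-0.003,0,0.016],"delta_rot":[0,0,0]},{"dp":[-0.003,0,0.023],"delta_rot":[0,0,0]},{"dp":[-0.003,0,0.0275],"delta_rot":[0,0,0]},{"dp":[-0.003,0,0.0275],"delta_rot":[0,0,0]},{"dp":[-0.003,0,0.0275],"delta_rot":[0,0,0]}]'
python3 -m handwheel '[{"dp":[0,0,0],"delta_rot":[0,0,0]},{"dp":[0,0,0],"delta_rot":[0,0,0]},{"dp":[0,0,0],"delta_rot":[0,0,0]},{"dp":[0,0,0],"delta_rot":[0,0,0]},{"dp":[0,0,-0.01],"delta_rot":[0,0,0]},{"dp":[0,0,-0.05],"delta_rot":[0,0,0]},{"dp":[0,0,-0.1],"delta_rot":[0,0,0]},{"dp":[0,0,-0.11],"delta_rot":[0,0,0]},{"dp":[0.04,0.05,-0.11],"delta_rot":[0,0,0]},{"dp":[0.07,0.11,-0.11],"delta_rot":[0,0,0]},{"dp":[0.1,0.16,-0.11],"delta_rot":[0,0,0]},{"dp":[0.13,0.2,-0.11],"delta_rot":[0,0,0]}]' 1
python3 -m handwheel '[{"dp":[0.02,0.04,0],"delta_rot":[0,0,0]},{"dp":[0.04,0.07,0],"delta_rot":[0,0,0]},{"dp":[0.04,0.07,0],"delta_rot":[0,0,0]},{"dp":[0.04,0.07,0],"delta_rot":[0,0,0]}]'
python3 - <<'E'
from h import *
st(); show("wrist","w7"); f=vision.grab_frame("top"); g=vision.grab_frame("scene")
cv2.imwrite("pics/ts7.png",np.hstack([cv2.resize(f["img"][130:230,200:340],None,fx=2.8,fy=2.8),cv2.resize(g["img"][130:230,220:360],None,fx=2.8,fy=2.8)]))
E
```

```text
clock: 11.88
tcp_pos: [0.6355, -0.0, 0.0862]
orientation: [-0.0, 3.141, 0.001]
contact_force: [-1.9, 0.7, 6.9]
grip_width: 0.0623
gripper_force: 45.8
clock: 13.38
tcp_pos: [0.5033, 0.2024, 0.1951]
orientation: [0.003, -3.141, -0.001]
contact_force: [2.1, -0.4, -0.3]
grip_width: 0.0856
gripper_force: 0.0
clock: 13.88
tcp_pos: [0.4652, 0.2692, 0.195]
orientation: [-0.0, -3.141, 0.001]
contact_force: [-0.3, -0.6, -0.2]
grip_width: 0.0854
gripper_force: 0.0
t 13.875 tcp [0.4652 0.2692 0.195 ] w 0.0854 gf 0.0 F [-0.3 -0.6 -0.2]
```

View pics/w7.png

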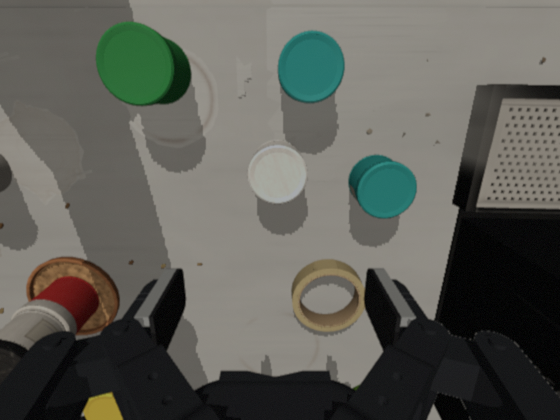

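View pics/ts7.png

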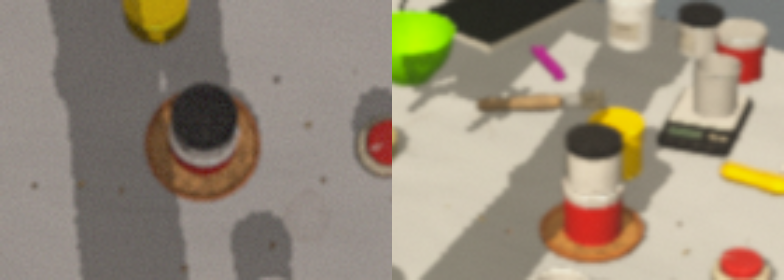

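The first stack stands centred in the round tray. The white tin's lid is at (277,174), and the turquoise tins at (310,66) and (383,188) leave room for the fingers.

Run:
```python
from h import *
o,M=st();f=vision.grab_frame("wrist")
V=cv2.GaussianBlur(f["img"],(3,3),0).max(2)
try: rep("white",f,circ(f,(243,140,313,210),V>158),.05)
except Exception: pass
rep("hand",f,((277.3,174.2),(59,59),0),.05); print("turq",onz(f,383,188,.05))
print([onz(f,277,v,.05)[0] for v in(145,204)])
```

```text
t 14.025 tcp [0.4657 0.2687 0.1951] w 0.0857 gf 0.0 F [ 0.8  0.4 -0.3]
white [277.3 172.6] diam mm [57.6 58.6] pos [0.455  0.2712 0.05  ]
hand [277.3 174.2] diam mm [60.8 60.8] pos [0.4566 0.2711 0.05  ]
turq [0.47160819 0.38164129 0.05      ]
[np.float64(0.42680207028560746), np.float64(0.488962011319083)]
```

```bash
python3 -m handwheel '[{"dp":[0.008,0.002,0.03],"delta_rot":[0,0,0]},{"dp":[0.008,0.002,0.09],"delta_rot":[0,0,0]},{"dp":[0.008,0.002,0.14],"delta_rot":[0,0,0]},{"dp":[0.008,0.002,0.17],"delta_rot":[0,0,0]},{"dp":[0.008,0.002,0.187],"delta_rot":[0,0,0]},{"dp":[0.008,0.002,0.187],"delta_rot":[0,0,0]},{"dp":[0.008,0.002,0.187],"delta_rot":[0,0,0]}]' 1 40
python3 -m handwheel '[{"dp":[0,0,0],"delta_rot":[0,0,0]},{"dp":[0,0,0],"delta_rot":[0,0,0]},{"dp":[0,0,0],"delta_rot":[0,0,0]},{"dp":[0,0,0],"delta_rot":[0,0,0]},{"dp":[0,0,0],"delta_rot":[0,0,0]},{"dp":[0,0,0],"delta_rot":[0,0,0]}]' 0 40
python3 -m handwheel '[{"dp":[0,0,-0.03],"delta_rot":[0,0,0]},{"dp":[0,0,-0.09],"delta_rot":[0,0,0]},{"dp":[0,0,-0.14],"delta_rot":[0,0,0]},{"dp":[0,0,-0.14],"delta_rot":[0,0,0]},{"dp":[0,-0.04,-0.14],"delta_rot":[0,0,0]},{"dp":[0,-0.09,-0.14],"delta_rot":[0,0,0]},{"dp":[0,-0.14,-0.14],"delta_rot":[0,0,0]},{"dp":[0,-0.19,-0.14],"delta_rot":[0,0,0]},{"dp":[0,-0.24,-0.14],"delta_rot":[0,0,0]},{"dp":[0,-0.29,-0.14],"delta_rot":[0,0,0]},{"dp":[0,-0.34,-0.14],"delta_rot":[0,0,0]},{"dp":[0,-0.38,-0.14],"delta_rot":[0,0,0]}]'
```

```text
clock: 14.95
tcp_pos: [0.4581, 0.2725, 0.0094]
orientation: [0.0, 3.14, 0.002]
contact_force: [0.4, -0.5, -0.6]
grip_width: 0.0852
gripper_force: 0.0
clock: 15.7
tcp_pos: [0.4578, 0.2724, 0.0098]
orientation: [0.0, 3.14, 0.002]
contact_force: [-1.9, -1.6, 8.6]
grip_width: 0.0603
gripper_force: 40.8
clock: 17.2
tcp_pos: [0.4558, -0.11, 0.1473]
orientation: [-0.002, -3.14, 0.0]
contact_force: [0.5, 1.4, -1.3]
grip_width: 0.0597
gripper_force: 44.4
```

```bash
python3 -m handwheel '[{"dp":[-0.004,-0.05,0],"delta_rot":[0,0,0]},{"dp":[-0.007,-0.1,0],"delta_rot":[0,0,0]},{"dp":[-0.011,-0.15,0],"delta_rot":[0,0,0]},{"dp":[-0.011,-0.18,0],"delta_rot":[0,0,0]},{"dp":[-0.011,-0.185,0.03],"delta_rot":[0,0,0]},{"dp":[-0.011,-0.185,0.07],"delta_rot":[0,0,0]},{"dp":[-0.011,-0.185,0.09],"delta_rot":[0,0,0]},{"dp":[-0.011,-0.185,0.09],"delta_rot":[0,0,0]},{"dp":[-0.011,-0.185,0.09],"delta_rot":[0,0,0]}]'
python3 - <<'E'
from h import *
o,M=st(); f=show("wrist","w8"); H,S,V=ch(f)
m=((H>95)&(H<130)&(S>80)).astype(np.uint8)
q=max(cv2.findContours(m,cv2.RETR_EXTERNAL,cv2.CHAIN_APPROX_NONE)[0],key=cv2.contourArea)
print(cv2.approxPolyDP(cv2.convexHull(q),4,True).reshape(-1,2))
E
```

```text
clock: 18.32
tcp_pos: [0.4682, -0.2932, 0.0585]
orientation: [-0.0, 3.141, -0.0]
contact_force: [0.2, 0.4, -1.4]
grip_width: 0.0601
gripper_force: 44.4
t 18.325 tcp [ 0.4682 -0.2932  0.0585] w 0.0601 gf 44.4 F [ 0.2  0.4 -1.4]
[[219 112]
 [377 173]
 [337 254]
 [194 265]
 [174 258]]
```

View pics/w8.png

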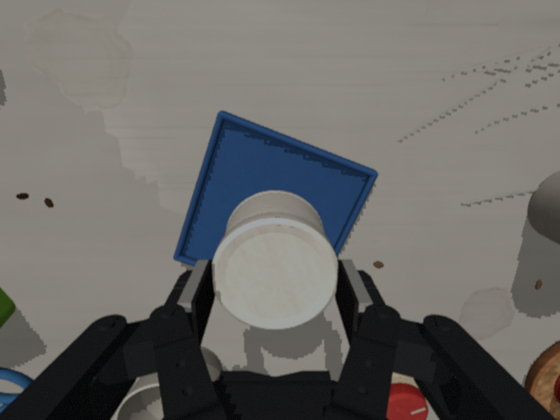

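The tray's corners are at (219,112), (377,173) and (175,260). The tin's lid spans u=214–338 with its far edge at v=328, and its underside edge is at (275,190).

Run:
```python
from h import *
o,M=st(); f=vision.grab_frame("wrist")
A,B,C=[onz(f,*p,.012) for p in((219,112),(377,173),(175,260))]
print("sides",np.linalg.norm(A-B),np.linalg.norm(A-C),"centre",(B+C)/2)
zb=o["tcp_pos"][2]-.0097
print("tin x from bottom",onz(f,275,190,zb)[0]+.031,"lid far",onz(f,276,328,zb+.05)[0]-.031,"y",[onz(f,u,270,zb+.05)[1] for u in(214,338)])
```

```text
t 18.375 tcp [ 0.4686 -0.2934  0.059 ] w 0.0598 gf 44.4 F [ 0.2 -0.5 -2.3]
sides 0.11763103228796394 0.11829332118549424 centre [ 0.47076078 -0.29625025  0.012     ]
tin x from bottom 0.468961983044775 lid far 0.46607903439869136 y [np.float64(-0.3226636799920708), np.float64(-0.2634642401167725)]
```

```bash
python3 -m handwheel '[{"dp":[-0.0025,-0.003,0.01],"delta_rot":[0,0,0]},{"dp":[-0.0025,-0.003,0.025],"delta_rot":[0,0,0]},{"dp":[-0.0025,-0.003,0.037],"delta_rot":[0,0,0]},{"dp":[-0.0025,-0.003,0.0435],"delta_rot":[0,0,0]},{"dp":[-0.0025,-0.003,0.0435],"delta_rot":[0,0,0]},{"dp":[-0.0025,-0.003,0.0435],"delta_rot":[0,0,0]}]'
python3 -m handwheel '[{"dp":[0,0,0],"delta_rot":[0,0,0]},{"dp":[0,0,0],"delta_rot":[0,0,0]},{"dp":[0,0,0],"delta_rot":[0,0,0]},{"dp":[0,0,0],"delta_rot":[0,0,0]},{"dp":[0,0,-0.02],"delta_rot":[0,0,0]},{"dp":[0,0,-0.07],"delta_rot":[0,0,0]},{"dp":[0,0,-0.13],"delta_rot":[0,0,0]},{"dp":[-0.03,0.02,-0.18],"delta_rot":[0,0,0]},{"dp":[-0.08,0.05,-0.19],"delta_rot":[0,0,0]},{"dp":[-0.13,0.08,-0.19],"delta_rot":[0,0,0]},{"dp":[-0.15,0.108,-0.19],"delta_rot":[0,0,0]},{"dp":[-0.15,0.108,-0.19],"delta_rot":[0,0,0]}]' 1
python3 - <<'E'
from h import *
o,M=st(); f=show("wrist","w9"); H,S,V=ch(f)
red=((H<8)|(H>172))&(S>110)
rep("dial",f,circ(f,(180,60,380,280),red),.038)
print("cx,cy",f["cx"],f["cy"])
k=red[60:280,180:380];
E
```

```text
clock: 19.18
tcp_pos: [0.4696, -0.2955, 0.0158]
orientation: [-0.001, -3.14, -0.003]
contact_force: [-7.1, 5.2, 19.7]
grip_width: 0.0599
gripper_force: 46.6
clock: 20.68
tcp_pos: [0.6225, -0.1838, 0.2038]
orientation: [0.01, -3.141, -0.003]
contact_force: [-0.9, -0.7, 0.1]
grip_width: 0.0853
gripper_force: 0.0
t 20.675 tcp [ 0.6225 -0.1838  0.2038] w 0.0853 gf 0.0 F [-0.9 -0.7  0.1]
dial [271.2 188.2] diam mm [45.5 46. ] pos [ 0.6341 -0.1874  0.038 ]
cx,cy 274.5050971829533 206.28374979957206
```

```bash
python3 -m handwheel '[{"dp":[-0.0135,-0.003,0.04],"delta_rot":[0,0,0]},{"dp":[-0.0135,-0.003,0.1],"delta_rot":[0,0,0]},{"dp":[-0.0135,-0.003,0.15],"delta_rot":[0,0,0]},{"dp":[-0.0135,-0.003,0.185],"delta_rot":[0,0,0]},{"dp":[-0.0135,-0.003,0.2],"delta_rot":[0,0,0]},{"dp":[-0.0135,-0.003,0.205],"delta_rot":[0,0,0]},{"dp":[-0.0135,-0.003,0.205],"delta_rot":[0,0,0]},{"dp":[-0.0135,-0.003,0.205],"delta_rot":[0,0,0]}]' 1 40
python3 -m handwheel '[{"dp":[0,0,0],"delta_rot":[0,0,0]},{"dp":[0,0,0],"delta_rot":[0,0,0]},{"dp":[0,0,0],"delta_rot":[0,0,0]},{"dp":[0,0,0],"delta_rot":[0,0,0]},{"dp":[0,0,0],"delta_rot":[0,0,0]},{"dp":[0,0,0],"delta_rot":[0,0,0]}]' 0 40
python3 -m handwheel '[{"dp":[0,0,-0.02],"delta_rot":[0,0,0]},{"dp":[0,0,-0.06],"delta_rot":[0,0,0]},{"dp":[0,0,-0.1],"delta_rot":[0,0,0]},{"dp":[0,0,-0.13],"delta_rot":[0,0,0]},{"dp":[0,0,-0.13],"delta_rot":[0,0,0]},{"dp":[0,0,-0.13],"delta_rot":[0,0,0]}]'
python3 - <<'E'
from h import *
o,M=st(); f=show("wrist","w10"); H,S,V=ch(f)
red=((H<8)|(H>172))&(S>110)
rep("dial",f,circ(f,(180,180,380,350),red),o["tcp_pos"][2]+.038)
E
```

```text
clock: 21.72
tcp_pos: [0.6352, -0.1914, 0.0012]
orientation: [-0.0, 3.139, -0.001]
contact_force: [-0.3, 0.1, 0.1]
grip_width: 0.0855
gripper_force: 0.0
clock: 22.48
tcp_pos: [0.6345, -0.1909, 0.0006]
orientation: [-0.001, 3.141, 0.0]
contact_force: [-2.5, 1.5, 6.3]
grip_width: 0.0451
gripper_force: 39.9
clock: 23.22
tcp_pos: [0.6335, -0.1908, 0.1293]
orientation: [0.0, -3.141, -0.001]
contact_force: [-0.3, 0.5, -1.0]
grip_width: 0.0455
gripper_force: 41.1
t 23.225 tcp [ 0.6335 -0.1908  0.1293] w 0.0455 gf 41.1 F [-0.3  0.5 -1. ]
dial [274.4 271.8] diam mm [43.  46.3] pos [ 0.6307 -0.1913  0.1673]
```

The grip width of 45 mm means the fingers hold the dial, not the base. I'll check how the timer sits, using one composite picture.

Run:
```python
from h import *
f=vision.grab_frame("wrist")["img"]; t=vision.grab_frame("top"); g=vision.grab_frame("scene")["img"]
w=cv2.resize(f[150:400,150:400],(400,400)); s=cv2.resize(g[120:280,290:450],(400,400))
s2=cv2.resize(t["img"][205:275,340:410],(200,200),interpolation=cv2.INTER_CUBIC);s3=cv2.resize(t["img"][145:215,305:375],(200,200),interpolation=cv2.INTER_CUBIC)
s4=cv2.resize(g[225:300,315:390],(200,200),interpolation=cv2.INTER_CUBIC);s5=cv2.resize(f[0:420],(200,200))
cv2.imwrite("pics/mix.png",np.vstack([np.hstack([w,s]),np.hstack([s2,s3,s4,s5])]))
```

```text
(no output)
```

View pics/mix.png

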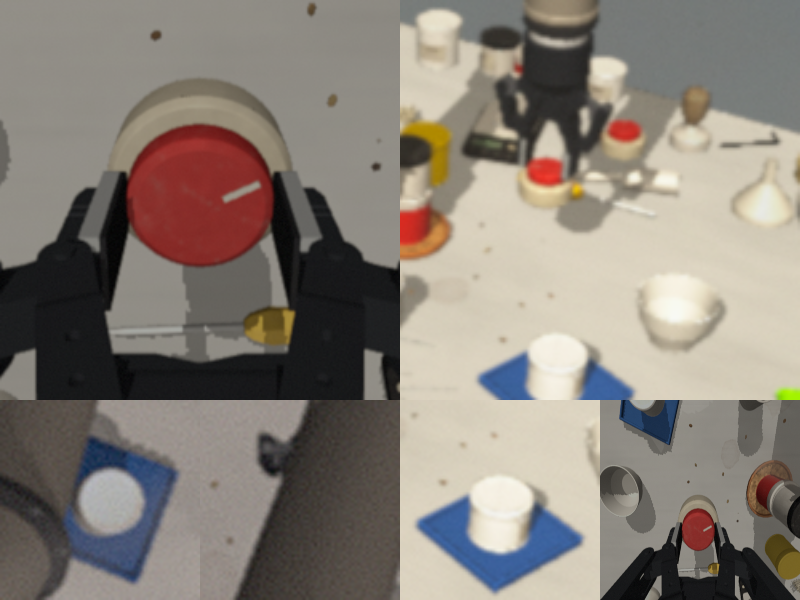

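The timer is upright in the grip, held by the dial with its base level, and the white tin stands inside the blue tray. I'll carry the timer over with its underside well above the tin and measure there.

```bash
python3 -m handwheel '[{"dp":[0.04,-0.025,0],"delta_rot":[0,0,0]},{"dp":[0.08,-0.05,0],"delta_rot":[0,0,0]},{"dp":[0.12,-0.075,0],"delta_rot":[0,0,0]},{"dp":[0.15,-0.095,0],"delta_rot":[0,0,0]},{"dp":[0.162,-0.1045,0],"delta_rot":[0,0,0]},{"dp":[0.162,-0.1045,0],"delta_rot":[0,0,0]},{"dp":[0.162,-0.1045,0.035],"delta_rot":[0,0,0]},{"dp":[0.162,-0.1045,0.05],"delta_rot":[0,0,0]},{"dp":[0.162,-0.1045,0.05],"delta_rot":[0,0,0]}]'
python3 - <<'E'
from h import *
o,M=st(); f=show("wrist","w11"); H,S,V=ch(f); T=o["tcp_pos"]
red=((H<8)|(H>172))&(S>110)
rep("dial",f,circ(f,(180,180,380,350),red),T[2]+.038)
t=vision.grab_frame("top"); print("white lid from earlier top",onz(t,379.2,240.4,.056))
m=((H>95)&(H<130)&(S>80)).astype(np.uint8)
q=max(cv2.findContours(m,cv2.RETR_EXTERNAL,cv2.CHAIN_APPROX_NONE)[0],key=cv2.contourArea)
print(cv2.approxPolyDP(cv2.convexHull(q),4,True).reshape(-1,2).tolist())
# column profile between tray and dial
for v in range(130,245,4): print(v,f["img"][v,275].tolist(),end=" ")
print()
for v in (190,200,210,220): print(v,[int(x) for x in f["img"][v,205:350:5].max(1)])
E
```

```text
clock: 24.55
tcp_pos: [0.4723, -0.2943, 0.0785]
orientation: [0.003, -3.139, -0.002]
contact_force: [0.2, -0.5, -0.9]
grip_width: 0.045
gripper_force: 41.1
t 24.55 tcp [ 0.4723 -0.2943  0.0785] w 0.045 gf 41.1 F [ 0.2 -0.5 -0.9]
dial [274.6 271.9] diam mm [43.  46.3] pos [ 0.4696 -0.2947  0.1165]
white lid from earlier top [ 0.46761689 -0.2967264   0.056     ]
[[225, 105], [370, 162], [332, 244], [213, 254], [182, 243]]
130 [65, 42, 24] 134 [71, 44, 24] 138 [101, 64, 36] 142 [103, 66, 36] 146 [102, 65, 36] 150 [103, 65, 37] 154 [103, 65, 35] 158 [102, 65, 36] 162 [103, 66, 36] 166 [140, 145, 148] 170 [128, 137, 141] 174 [131, 139, 144] 178 [131, 139, 143] 182 [173, 169, 166] 186 [145, 154, 159] 190 [147, 156, 160] 194 [156, 165, 167] 198 [143, 154, 155] 202 [94, 111, 118] 206 [97, 114, 122] 210 [120, 140, 150] 214 [131, 152, 162] 218 [123, 143, 153] 222 [120, 140, 150] 226 [112, 131, 142] 230 [29, 31, 111] 234 [30, 32, 120] 238 [46, 50, 157] 242 [48, 52, 156] 
190 [70, 108, 108, 108, 107, 106, 107, 138, 170, 163, 160, 158, 159, 162, 160, 160, 157, 159, 162, 170, 113, 104, 105, 105, 104, 102, 103, 102, 103]
200 [90, 105, 106, 107, 106, 104, 171, 159, 155, 167, 168, 144, 122, 117, 115, 116, 119, 153, 166, 165, 166, 167, 103, 104, 103, 102, 103, 103, 94]
210 [106, 106, 107, 106, 105, 168, 161, 137, 113, 119, 122, 127, 127, 141, 150, 146, 131, 118, 113, 109, 103, 155, 157, 106, 105, 103, 105, 97, 105]
220 [107, 107, 106, 105, 112, 143, 114, 145, 159, 159, 157, 149, 148, 151, 151, 151, 147, 149, 153, 153, 147, 121, 95, 103, 106, 106, 101, 105, 95]
```

Run:
```python
from h import *
o,M=st(); f=vision.grab_frame("wrist"); z=o["tcp_pos"][2]
print("white bottom",onz(f,275,164.5,.006)[0]+.031,"lid rim",onz(f,275,182,.056)[0]+.031)
print("timer bottom",onz(f,275,200,z)[0]+.0315,"base top",onz(f,275,208,z+.025)[0]+.0315,"dial front(lower)",onz(f,275,228,z+.025)[0]+.024)
print("y white",onz(f,273,200,.056)[1],"y timer",onz(f,274,270,z+.03)[1])
B,C=onz(f,370,162,.012),onz(f,182,243,.012);A=onz(f,225,105,.012);print("tray",(B+C)/2,np.linalg.norm(A-B),np.linalg.norm(A-C))
```

```text
t 24.65 tcp [ 0.473  -0.2954  0.0801] w 0.0453 gf 41.1 F [ 0.6 -0.  -1. ]
white bottom 0.4707167318125898 lid rim 0.4721235743512394
timer bottom 0.47707724399811546 base top 0.4732718747700514 dial front(lower) 0.47652195790518337
y white -0.29686309792866494 y timer -0.2961445838940687
tray [ 0.47092746 -0.29793861  0.012     ] 0.11740406719741128 0.1181869643664756
```

```bash
python3 -m handwheel '[{"dp":[0.002,-0.001,0.007],"delta_rot":[0,0,0]},{"dp":[0.002,-0.001,0.013],"delta_rot":[0,0,0]},{"dp":[0.002,-0.001,0.018],"delta_rot":[0,0,0]},{"dp":[0.002,-0.001,0.018],"delta_rot":[0,0,0]},{"dp":[0.002,-0.001,0.018],"delta_rot":[0,0,0]}]'
python3 -m handwheel '[{"dp":[0,0,0.002],"delta_rot":[0,0,0]},{"dp":[0,0,0.004],"delta_rot":[0,0,0]},{"dp":[0,0,0.0055],"delta_rot":[0,0,0]},{"dp":[0,0,0.0055],"delta_rot":[0,0,0]},{"dp":[0,0,0.0055],"delta_rot":[0,0,0]}]'
```

```text
clock: 25.32
tcp_pos: [0.4702, -0.2966, 0.0617]
orientation: [-0.0, 3.142, -0.0]
contact_force: [-0.2, -0.2, -0.3]
grip_width: 0.0452
gripper_force: 41.1
clock: 25.95
tcp_pos: [0.4701, -0.2965, 0.0565]
orientation: [-0.0, 3.141, 0.0]
contact_force: [-1.3, 1.3, 4.6]
grip_width: 0.0451
gripper_force: 41.7
```

Contact comes at the expected height (TCP 56.5 mm, 5 N). I'll release and lift clear.

```bash
python3 -m handwheel '[{"dp":[0,0,0],"delta_rot":[0,0,0]},{"dp":[0,0,0],"delta_rot":[0,0,0]},{"dp":[0,0,0],"delta_rot":[0,0,0]},{"dp":[0,0,0],"delta_rot":[0,0,0]},{"dp":[0,0,0],"delta_rot":[0,0,0]},{"dp":[0,0,-0.02],"delta_rot":[0,0,0]},{"dp":[0,0,-0.05],"delta_rot":[0,0,0]},{"dp":[0,0,-0.1],"delta_rot":[0,0,0]},{"dp":[0,0,-0.15],"delta_rot":[0,0,0]},{"dp":[0,0,-0.15],"delta_rot":[0,0,0]},{"dp":[0,0,-0.15],"delta_rot":[0,0,0]}]' 1
python3 - <<'E'
from h import *
o,M=st(); f=show("wrist","w12"); H,S,V=ch(f)
red=((H<8)|(H>172))&(S>110)
rep("dial",f,circ(f,(180,60,380,330),red),.056+.038)
m=((H>95)&(H<130)&(S>80)).astype(np.uint8)
q=max(cv2.findContours(m,cv2.RETR_EXTERNAL,cv2.CHAIN_APPROX_NONE)[0],key=cv2.contourArea)
P=cv2.approxPolyDP(cv2.convexHull(q),4,True).reshape(-1,2); print(P.tolist()); 
for p in P: print(onz(f,*map(float,p),.012).round(4))
for v in range(90,215,3): print(v,f["img"][v,274].tolist(),end=" ")
g=vision.grab_frame("scene"); H,S,V=ch(g); red=((H<8)|(H>172))&(S>110)
print("\nscene dial",circ(g,(315,200,400,290),red))
T=np.linalg.inv(g["world_from_camera"]); F=210/np.tan(np.radians(g["fovy"])/2)
c=T@np.r_[onz(f,*circ(f,(180,60,380,330),((ch(f)[0]<8)|(ch(f)[0]>172))&(ch(f)[1]>110))[0],.092),1]; print("expected",g["cx"]-F*c[0]/c[2],g["cy"]+F*c[1]/c[2])
E
```

```text
clock: 27.32
tcp_pos: [0.4698, -0.2962, 0.2058]
orientation: [0.001, -3.141, -0.001]
contact_force: [-0.6, 0.8, -0.6]
grip_width: 0.0852
gripper_force: 0.0
t 27.325 tcp [ 0.4698 -0.2962  0.2058] w 0.0852 gf 0.0 F [-0.6  0.8 -0.6]
dial [274.1 191.7] diam mm [45.7 45.9] pos [ 0.4698 -0.2969  0.094 ]
[[245, 105], [339, 143], [301, 230], [213, 199]]
[ 0.3936 -0.3291  0.012 ]
[ 0.4352 -0.2222  0.012 ]
[ 0.5437 -0.263   0.012 ]
[ 0.5027 -0.3714  0.012 ]
90 [126, 133, 136] 93 [125, 132, 135] 96 [125, 132, 135] 99 [124, 131, 135] 102 [125, 132, 135] 105 [126, 133, 136] 108 [126, 133, 136] 111 [124, 131, 134] 114 [123, 130, 133] 117 [104, 69, 44] 120 [71, 43, 24] 123 [67, 41, 23] 126 [80, 50, 28] 129 [96, 61, 34] 132 [94, 59, 32] 135 [93, 58, 31] 138 [96, 61, 33] 141 [96, 60, 34] 144 [97, 65, 44] 147 [121, 129, 133] 150 [123, 130, 134] 153 [160, 158, 155] 156 [88, 102, 111] 159 [116, 136, 145] 162 [117, 136, 146] 165 [111, 131, 140] 168 [34, 38, 104] 171 [43, 47, 146] 174 [37, 41, 133] 177 [37, 41, 128] 180 [39, 43, 129] 183 [37, 41, 128] 186 [38, 41, 129] 189 [39, 44, 129] 192 [39, 42, 127] 195 [36, 39, 125] 198 [37, 40, 125] 201 [35, 39, 124] 204 [37, 41, 124] 207 [39, 42, 125] 210 [36, 39, 124] 213 [34, 37, 121] 
scene dial ((354.45074462890625, 250.61830139160156), (13.537949562072754, 17.447904586791992), 94.17278289794922)
expected 354.9908570657432 248.7979572358916
```

Run:
```python
from h import *
f=vision.grab_frame("wrist")
print("white",onz(f,274,144.5,.006)+[.031,0,0],"timer",onz(f,274,154.5,.056)+[.0315,0,0])
t=vision.grab_frame("top");H,S,V=ch(t); rep("black lid",t,circ(t,(245,140,300,200),V<60),.13)
print(r.hand_in())
```

```text
white [ 0.46763367 -0.29660739  0.006     ] timer [ 0.47159048 -0.29662089  0.056     ]
black lid [272.2 172.2] diam mm [59.8 65.3] pos [0.6323 0.0019 0.13  ]
the job is handed in; nothing more can be done
None
```

Both stacks are standing upright in their trays and released, and the job is handed in at about 27 s. My last camera measurements put every offset within about 5 mm, but the hand-in returned no verdict. The cup, tape and bowl were not deliberately touched, though I did not measure them again at the end.

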